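# Seat the slide-holder plate on the microscope stage

### The arm

A 6-joint arm with a two-finger parallel gripper is mounted at the origin on the work surface. World frame = base frame: x ahead of the robot, y to its left, z up, the work surface at z = 0. Lengths are in m, angles in rad, forces in N, time in s.
With the tool pointing down it reaches from about 0.25 to 0.775 m from the base axis. Payload 4 kg.
Tool frame: the origin (TCP) lies at the very end of the fingers, on their centre line; the grasp point (between the pads) lies tcp_to_grasp behind it (tcp_to_grasp is the distance from the TCP to the grasp point, in m); z points along the fingers, y is the direction in which the jaws open and shut (so a half turn about z gives the same grasp; the last joint's range is limited). The gripper opens to 94 mm and grips with 3 to 60 N. Pads are 16 mm wide; open, the fingers measure 119 mm over their backs; the gripper's body (75 mm by 177 mm) begins 78 mm behind the grasp point.
Start: joints at [1.157, 0.087, 1.371, -0, 1.684, -0.103], TCP at [0.168, 0.524, 0.206] pointing down, gripper open.
Joint ranges: [-3.1, 3.1], [-0.76, 2.03], [0.27, 2.55], [-1.08, 4.22], [0.17, 2.65], [-2.57, 2.57]. Speed limits (rad/s): [2.79, 2.79, 3.14, 3.14, 3.14, 3.14].

### API

Orientations are given as [roll, pitch, yaw] about the fixed x, y, z axes, in that order (R = Rz(yaw) Ry(pitch) Rx(roll)).
In Python, from bench import * gives the robot as it stands.
- The arm moves only by the tool play_rows, never from a script. Its argument "rows" is a list of rows, each a list of 3 entries, a list of its own where there are three numbers: the finger opening in cm, from 0 to 9.4, then the shift along the world's x, y, z in cm, then the turn, a rotation vector about the world's x, y, z in rad. A call has 1 to 8 rows; each row is the pose to reach, as a shift and turn from the pose commanded when the call began; what a row does not reach only later rows make up. A row lasts 1/12 s, in which the tool goes at most 41.7 mm and 7.16 degrees, less where a joint would pass 70% of its speed; a pose out of reach is approached as far as the arm can. A call with a gripper value outside its range is refused whole. The fingers move at their own pace and stop on an object; the grip force is fixed at half the most. Time passes only in rows, so rows that repeat a pose let the fingers close. It gives the time, the measured TCP pose, the force and the opening at its end, in the units of the state.
- get_obs(): the state, without advancing time (a new reading comes with each control period).
- snapshot(name): name is "scene" or "top" or "wrist"; returns a dict with "pixels" (480x640x3 uint8, red, green, blue), "fx", "fy", "cx", "cy" (pixels), "dist_coeffs" ([k1, k2, p1, p2, k3] as OpenCV has them; the pictures are not rectified), "rvec" (rotation vector, rad) and "tvec" (3), from world to camera coordinates, as OpenCV has them. Camera axes: x right, y down, z forward; pixel columns grow to the right and rows downward; lengths in m; the calibration is good to about 2 mm. A picture is of the moment at which its call begins. There is no depth.
- close_job(): hands the job in, once; it reports no verdict.
Trained networks look in the newest picture that a camera, given by its name, has taken for a name from the list of things; names that differ only in an ending like _2 or _b are one class to them, and where a whole thing is asked for, a point or a joint stands for the part that bears it (a point fixed in the world has none). Each returns a list of dicts, best first, with "confidence" (0 to 1); they miss things now and then, are a little off and sometimes report something else, mostly with a low value. They report only what shows in the picture. A call takes as long as a camera call. They do not tell look-alikes from the thing itself.
- silhouettes(camera, label): "mask" (480x640 bool, what is visible of it) and "point" ([row, column] in pixels, amid what is visible of it).
The state is a dict: "time": time; "joint_positions": joint angles; "qvel": joint speeds; "joint_torque": joint torques, N m; "tool_pos": TCP position; "ee_rot": TCP orientation; "wrist_force": force on the tool from outside, world axes, zero at the start; "wrist_torque": the same for the moment, N m; "width": finger opening in m.
Only numpy, scipy, OpenCV 4.12 (cv2) and the standard library are available. Lean on these libraries where they do the work, as an engineer would, in place of code of your own. Each camera call takes 0.05 s, during which the arm holds its last target. There are 200 camera calls.

### The job

The slide-holder plate is lying crooked on top of the microscope stage's two locating pins. With the fingertips, push it square against the stop rail and nudge it sideways along the rail until both of its holes drop over the pins and it lies flat on the stage. Only push it, do not lift it, and leave the bottle, objective, jar and slide box where they stand.

Things in the scene. Friction and masses are not known exactly. Their poses are not given: they have to be found in the camera images.
- stage: Microscope stage: fixed black slab on the desk, spanning x -115 to +75 mm, y -150 to +150 mm about its origin, which is at desk height; its flat deck is 22 mm above the desk. +x points away from the robot (turned at most 0.25 rad), +y left. A plate seated on its pins has its origin within about 1.5 mm of (0, 0, 22 mm) here, and is turned like the stage.
- rail (a point): Middle of the top inner edge of the stage's stop rail: a fixed grey bar on the deck's far side, running along stage y, 260 mm long, 14 mm thick, 20 mm above the deck; its flat inner face looks to the robot (stage -x) at stage x = 55.8 mm, 0.8 mm clear of a seated plate. A thin yellow mark on its top stands level with each pin. Axes as the stage.
- plate: Slide holder: loose bare-aluminium plate 110 (x) by 160 (y) by 8 mm, about 0.35 kg, a glass slide on a black patch on top (fixed). Origin: centre of its underside; z up, +x to the rail. At first it leans about 0.07 rad on both pin tips, near (-x) long edge on the deck, 12-18 mm short of seated in stage x, 14-30 mm off to either side in y, yawed up to 0.1 rad. It slides when its edges are pushed.
- pin_left (a point): Centre of the tip of the stage's left brass pin, at stage x = +15, y = +40 mm. It stands 6 mm above the deck, is 8 mm in diameter and tapers to 4.4 mm at the tip. Hidden under the plate at first; once a hole has dropped over it, it stops the plate from sliding. Axes as the stage.
- pin_right (a point): The same for the right pin, at stage x = +15, y = -40 mm.
- hole_left (a point): Centre of the plate's left round through hole, 11 mm in diameter, at plate x = +15, y = +40 mm, at the underside. Axes as the plate.
- hole_right (a point): The same for the right hole, at plate x = +15, y = -40 mm.
- oil_bottle: Loose bystander: small amber bottle with a black cap, 32 mm in diameter, 65 mm tall, standing on the desk beyond the rail. Origin at the centre of its underside.
- objective: Loose bystander: steel microscope objective, 29 mm in diameter, 47 mm tall, standing on the desk beyond the rail. Origin at the centre of its underside.
- specimen_jar: Loose bystander: clear jar with a blue cap, 40 mm in diameter, 50 mm tall, standing on the desk beyond the rail. Origin at the centre of its underside.
- slide_box: Loose bystander: closed blue and white slide box, 85 mm (x) by 60 mm (y), 33 mm tall, lying on the desk to the left of the stage. Origin at the centre of its underside.
Mind the look-alikes: they are no part of the job. Of the things like the plate, leave any that is turquoise; of the rest the larger one is meant.

How it is judged:
At the end, for the whole second after the job is handed in: Each hole of the plate is within 3 mm of its pin (seen from above), the plate lies flat (under 0.02 rad) with its underside centre less than 1.5 mm above the deck, at rest, and each bystander is within 15 mm of where it stood (horizontal distance between hole_left and pin_left below 0.003 m and horizontal distance between hole_right and pin_right below 0.003 m and z of plate in the frame of stage below 0.0235 m and angle between plate's own z axis and vertical below 0.02 rad and linear speed of plate below 0.01 m/s and distance of each of oil_bottle, objective, specimen_jar, slide_box from where it was at the start of the episode below 0.015 m); the robot touches nothing.
It fails at once if the plate is lifted: its middle rises more than 15 mm above the deck (z of plate in the frame of stage above 0.037 m).
It fails at once if the plate is tipped up by more than 0.25 rad (angle between plate's own z axis and vertical above 0.25 rad).
It fails at once if the bottle, objective, jar or slide box is knocked over or moved more than 15 mm (distance of any of oil_bottle, objective, specimen_jar, slide_box from where it was at the start of the episode above 0.015 m or angle between any of oil_bottle, objective, specimen_jar, slide_box's own z axis and vertical above 0.3 rad).
It also fails if it takes over 48 s, if anything falls off the work surface, if the arm or the gripper's body presses on something with over 40 N, if the wrist force passes 120 N, or if a joint passes its speed limit or range.

## Working session

There is one attempt and no reset: what is moved stays moved. The work goes in short steps, Python scripts to look and compute and a tool call to move; the robot and the scene stay as the last step left them, time stands still between calls to the robot, and variables do not carry over. Pictures are saved under pics/ and viewed, about 8 in all and at most 12, crops included, and the job is handed in when it is done.

Besides the shell and the picture viewer there is one more tool, called as name(argument=value, ...), one argument or row to a line, values as JSON. play_rows: Moves the arm, as the interface text tells. Its arguments: {"type":"object","properties":{"rows":{"type":"array"}},"required":["rows"]}

```bash
mkdir -p pics; ls
cat > h.py <<'E'
from bench import *
import numpy as np, cv2
def K(s): return np.array([[s["fx"],0,s["cx"]],[0,s["fy"],s["cy"]],[0,0,1.]]), np.array(s["dist_coeffs"],float)
def ray(s,uv,z):
    k,d=K(s); p=cv2.undistortPoints(np.array(uv,float).reshape(-1,1,2),k,d).reshape(-1,2)
    R=cv2.Rodrigues(np.array(s["rvec"],float))[0]; t=np.array(s["tvec"],float).ravel()
    c=-R.T@t; D=np.c_[p,np.ones(len(p))]@R
    return c+D*((z-c[2])/D[:,2])[:,None]
def proj(s,P):
    k,d=K(s); return cv2.projectPoints(np.array(P,float).reshape(-1,1,3),np.array(s["rvec"],float),np.array(s["tvec"],float),k,d)[0].reshape(-1,2)
def save(s,n,crop=None,f=1):
    im=s["pixels"][...,::-1]
    if crop: r0,r1,c0,c1=crop; im=im[r0:r1,c0:c1]
    cv2.imwrite("pics/"+n,cv2.resize(im,None,fx=f,fy=f,interpolation=cv2.INTER_CUBIC))
E
python3 - <<'E'
from h import *
import pickle
for n in("top","scene"):
    s=snapshot(n); save(s,n+"0.png"); pickle.dump(s,open(n+"0.pkl","wb"))
    for l in("plate","stage","rail"):
        for r in silhouettes(n,l): print(n,l,r["confidence"],r["point"],r["mask"].sum())
print(get_obs())
E
```

```text
pics
top plate 0.88 [342.3, 378.8] 2100
top plate 0.72 [242.3, 386.7] 4566
top plate 0.65 [314.7, 259.2] 4475
top stage 0.7 [249.2, 429.3] 9944
top rail 0.65 [248.1, 428.0] 9487
scene plate 0.81 [202.3, 375.3] 1064
scene plate 0.72 [216.5, 287.1] 3172
scene plate 0.62 [273.7, 447.2] 4452
scene stage 0.69 [235.0, 276.6] 7591
scene rail 0.83 [236.0, 276.7] 7639
{'time': 0.4, 'joint_positions': array([ 1.15689859e+00,  8.72991530e-02,  1.37092272e+00,  1.53812561e-05,
        1.68359037e+00, -1.03096449e-01]), 'qvel': array([-0.0004448 , -0.00120149, -0.00282045, -0.0020239 ,  0.00105359,
       -0.00075811]), 'joint_torque': array([-7.11952089e-04, -3.39510584e+01, -3.02112257e+01,  7.18157692e-02,
        2.57428660e-02, -4.83881513e-05]), 'tool_pos': array([0.16817512, 0.52359463, 0.20533851]), 'ee_rot': array([-3.14137580e+00, -3.78019086e-05,  2.83079309e+00]), 'wrist_force': array([-0.25145008,  0.33529419, -0.57037261]), 'wrist_torque': array([0.02939346, 0.0020045 , 0.00224058]), 'width': 0.09393370056718317}
```

View pics/top0.png

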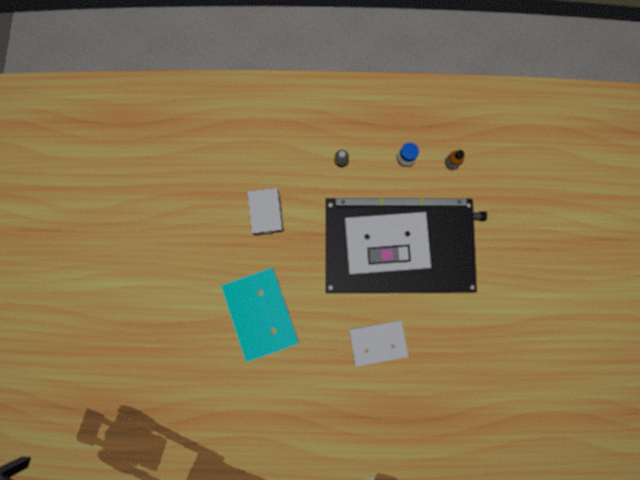

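View pics/scene0.png

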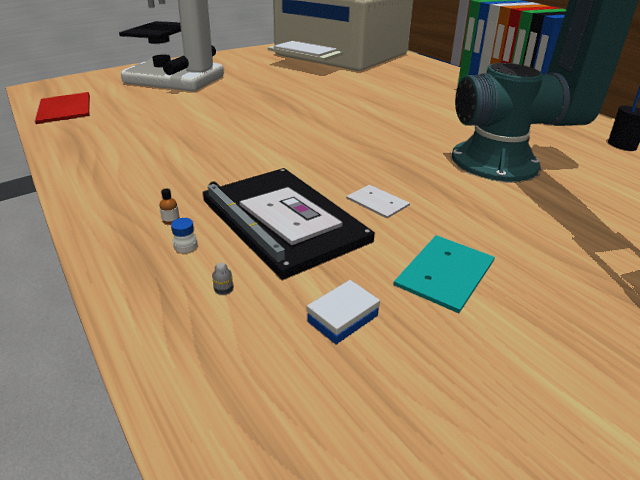

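Three plate candidates in top view. The turquoise one at (col 259, row 315) is excluded by colour. The small grey one at (379,342) lies on the desk. The large grey one at (387,242) has the slide and lies on the stage, so that's the one meant. I'll confirm it in an enlarged crop and measure.

Run:
```python
from h import *
import pickle
s=pickle.load(open("top0.pkl","rb")); save(s,"crop1.png",(185,305,315,495),4.4)
k,d=K(s);R=cv2.Rodrigues(np.array(s["rvec"],float))[0];print("cam",-R.T@np.array(s["tvec"]).ravel(),k[0,0])
g=s["pixels"].astype(int)
ls=[r for r in silhouettes("top","oil_bottle")[:2]] 
# plate by brightness/low saturation inside stage zone
m=((g.min(2)>90)&(g.max(2)-g.min(2)<40)).astype(np.uint8); m[:207]=0;m[292:]=0;m[:,:328]=0;m[:,472:]=0
cs=max(cv2.findContours(m,cv2.RETR_EXTERNAL,cv2.CHAIN_APPROX_NONE)[0],key=cv2.contourArea)
r=cv2.minAreaRect(cs);print("plate rect px",r,cv2.boxPoints(r).tolist())
P=ray(s,cv2.boxPoints(r),.034);print("plate corners",P.round(4).tolist(),P.mean(0))
b=(g.max(2)<60).astype(np.uint8);b[:195]=0;b[300:]=0;b[:,:320]=0;b[:,480:]=0
cs=max(cv2.findContours(b,cv2.RETR_EXTERNAL,cv2.CHAIN_APPROX_NONE)[0],key=cv2.contourArea)
ap=cv2.approxPolyDP(cv2.convexHull(cs),4,True).reshape(-1,2);print("stage px",ap.tolist());print(ray(s,ap,.022).round(4).tolist())
for l in("oil_bottle","objective","specimen_jar","slide_box"):
    for q in silhouettes("top",l)[:1]: print(l,q["confidence"],q["point"],ray(s,[q["point"][::-1]],.03).round(3))
```

```text
cam [0.44407218 0.11269638 0.93957402] 466.2264433657653
plate rect px ((387.5382385253906, 242.49703979492188), (57.062191009521484, 82.29534149169922), 85.60128784179688) [[344.32354736328125, 217.20587158203125], [426.37646484375, 210.89410400390625], [430.7529296875, 267.7882080078125], [348.70001220703125, 274.0999755859375]]
plate corners [[0.6143, 0.0666, 0.034], [0.6299, -0.0967, 0.034], [0.5167, -0.1034, 0.034], [0.5022, 0.0571, 0.034]] [ 0.56579481 -0.01908897  0.034     ]
stage px [[479, 213], [474, 291], [327, 291], [327, 199], [470, 199]]
[[0.6301, -0.2072, 0.022], [0.4728, -0.1923, 0.022], [0.4692, 0.0987, 0.022], [0.6533, 0.1012, 0.022], [0.6587, -0.1896, 0.022]]
oil_bottle 0.8 [157.3, 453.7] [[ 0.743 -0.156  0.03 ]]
objective 0.47 [155.4, 343.0] [[0.743 0.07  0.03 ]]
specimen_jar 0.81 [154.4, 406.4] [[ 0.747 -0.059  0.03 ]]
slide_box 0.56 [213.6, 263.3] [[0.62  0.227 0.03 ]]
```

View pics/crop1.png

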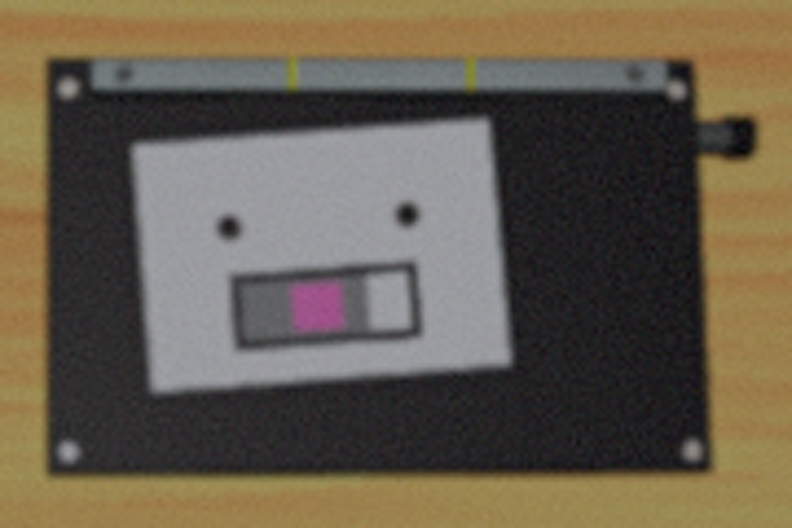

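The crop confirms it: the large grey plate with the glass slide, yawed about +0.077 rad relative to the rail and sitting left of the yellow marks. Rail marks are near (382,202) and (422,202). Next I move over it for a wrist look.

play_rows(
  rows=[
    [9.4, [4, -4, 1], [0, 0, 0.1]],
    [9.4, [6, -7, 2], [0, 0, 0.2]],
    [9.4, [8, -11, 3], [0, 0, 0.3]],
    [9.4, [10, -14.5, 3], [0, 0, 0.327]],
    [9.4, [12, -18, 3], [0, 0, 0.327]],
    [9.4, [14, -21.5, 3], [0, 0, 0.327]],
    [9.4, [16, -25, 3], [0, 0, 0.327]],
    [9.4, [18, -28.5, 3], [0, 0, 0.327]],
  ],
)

```text
time: 1.32
tool_pos: [0.3446, 0.244, 0.2359]
ee_rot: [3.141, 0.001, -3.125]
wrist_force: [1.2, 0.6, 0.5]
width: 0.0943
```

play_rows(
  rows=[
    [9.4, [2, -3.5, 1], [0, 0, 0]],
    [9.4, [4, -7, 2], [0, 0, 0]],
    [9.4, [6, -10.5, 3], [0, 0, 0]],
    [9.4, [8, -14, 3], [0, 0, 0]],
    [9.4, [10, -17.5, 3], [0, 0, 0]],
    [9.4, [12, -21, 3], [0, 0, 0]],
    [9.4, [15, -24, 3], [0, 0, 0]],
    [9.4, [15, -26, 3], [0, 0, 0]],
  ],
)

```text
time: 1.98
tool_pos: [0.497, -0.0175, 0.2638]
ee_rot: [-3.141, -0.001, -3.128]
wrist_force: [-1.1, -0.4, -1.0]
width: 0.0937
```

Run:
```python
from h import *
import pickle
o=get_obs();print(o["tool_pos"],o["ee_rot"],o["joint_positions"],o["time"])
t=pickle.load(open("top0.pkl","rb"))
print("marks",ray(t,[[381.6,202],[422,202]],.042).round(4).tolist(),ray(t,[[381.6,205.7],[422,205.5]],.042).round(4).tolist())
s=snapshot("wrist"); save(s,"w1.png"); pickle.dump(s,open("w1.pkl","wb"))
```

```text
[ 0.4969824  -0.01754971  0.26381663] [-3.14118156e+00 -6.34842438e-04 -3.12833651e+00] [-1.49000742e-01 -3.42995387e-02  1.38054944e+00 -5.21406329e-04
  1.79590281e+00 -1.73316958e+00] 1.9833
marks [[0.6445, -0.0063, 0.042], [0.646, -0.0864, 0.042]] [[0.6371, -0.0062, 0.042], [0.639, -0.0863, 0.042]]
```

View pics/w1.png

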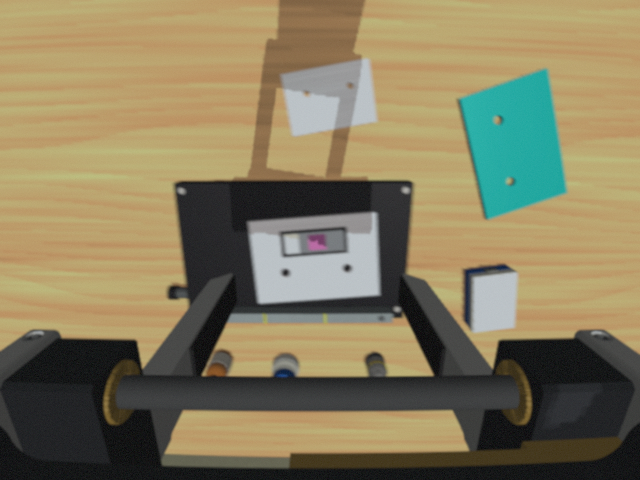

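The wrist view agrees: rail at the bottom with marks near (264,318) and (325,318), plate offset to +y. The stage is at about (0.583,-0.047) with yaw 0.018, and the plate is about 17 mm short in x and 28 mm left. I'm lowering the open fingers behind the near edge.

play_rows(
  rows=[
    [9.4, [-2, 0, -4], [0, 0, 0.005]],
    [9.4, [-2, 0, -8], [0, 0, 0.005]],
    [9.4, [-2, 0, -12], [0, 0, 0.005]],
    [9.4, [-2, 0, -16], [0, 0, 0.005]],
    [9.4, [-2, 0, -20], [0, 0, 0.005]],
    [9.4, [-2, 0, -22.5], [0, 0, 0.005]],
    [9.4, [-2, 0, -23.5], [0, 0, 0.005]],
    [9.4, [-2, 0, -23.8], [0, 0, 0.005]],
  ],
)

```text
time: 2.7
tool_pos: [0.4723, -0.0137, 0.0254]
ee_rot: [3.141, -0.005, -3.12]
wrist_force: [0.4, -0.3, 0.3]
width: 0.0945
```

play_rows(
  rows=[
    [9.4, [0, 0, 0], [0, 0, 0]],
    [9.4, [0, 0, -0.1], [0, 0, 0]],
    [9.4, [0, 0, -0.1], [0, 0, 0]],
  ],
)

```text
time: 2.95
tool_pos: [0.4761, -0.0144, 0.0289]
ee_rot: [-3.141, 0.005, -3.12]
wrist_force: [-0.4, -0.0, 0.6]
width: 0.0939
```

play_rows(
  rows=[
    [9.4, [0, 0, 0], [0, 0, 0]],
    [9.4, [0, 0, 0], [0, 0, 0]],
    [9.4, [0.5, 0, 0], [0, 0, 0]],
    [9.4, [0.5, 0, 0], [0, 0, 0]],
  ],
)

```text
time: 3.28
tool_pos: [0.4803, -0.0144, 0.0272]
ee_rot: [-3.141, 0.002, -3.12]
wrist_force: [0.2, 0.5, -0.5]
width: 0.0941
```

Run:
```python
from h import *
o=get_obs();print(o["tool_pos"],o["wrist_force"],o["qvel"].round(4))
```

```text
[ 0.48033749 -0.01435312  0.02719494] [ 0.17285856  0.54050153 -0.47830638] [-0.0012 -0.0002  0.0127 -0.0006  0.0071 -0.0028]
```

play_rows(
  rows=[
    [9.4, [0.1, 0, -0.25], [0, 0, 0]],
    [9.4, [0.4, 0, -0.25], [0, 0, 0]],
    [9.4, [0.7, 0, -0.25], [0, 0, 0]],
    [9.4, [1.0, 0, -0.25], [0, 0, 0]],
    [9.4, [1.3, 0, -0.25], [0, 0, 0]],
    [9.4, [1.5, 0, -0.25], [0, 0, 0]],
    [9.4, [1.7, 0, -0.25], [0, 0, 0]],
    [9.4, [1.9, 0, -0.25], [0, 0, 0]],
  ],
)

```text
time: 3.95
tool_pos: [0.4969, -0.014, 0.0237]
ee_rot: [3.141, -0.004, -3.12]
wrist_force: [-5.1, 0.7, 4.4]
width: 0.0939
```

play_rows(
  rows=[
    [9.4, [0.2, 0, 0], [0, 0, 0]],
    [9.4, [0.4, 0, 0], [0, 0, 0]],
    [9.4, [0.6, 0, 0], [0, 0, 0]],
    [9.4, [0.8, 0, 0], [0, 0, 0]],
    [9.4, [1.0, 0, 0], [0, 0, 0]],
    [9.4, [1.2, 0, 0], [0, 0, 0]],
    [9.4, [1.3, 0, 0], [0, 0, 0]],
    [9.4, [1.3, 0, 0], [0, 0, 0]],
  ],
)

```text
time: 4.62
tool_pos: [0.5115, -0.0145, 0.0239]
ee_rot: [-3.141, 0.0, -3.121]
wrist_force: [-3.9, 0.3, 1.5]
width: 0.0938
```

play_rows(
  rows=[
    [9.4, [0.15, 0, 0], [0, 0, 0]],
    [9.4, [0.3, 0, 0], [0, 0, 0]],
    [9.4, [0.45, 0, 0], [0, 0, 0]],
    [9.4, [0.6, 0, 0], [0, 0, 0]],
    [9.4, [0.6, 0, 0], [0, 0, 0]],
  ],
)

```text
time: 5.03
tool_pos: [0.5177, -0.0144, 0.024]
ee_rot: [-3.141, 0.001, -3.121]
wrist_force: [-1.2, -0.7, -1.0]
width: 0.094
```

play_rows(
  rows=[
    [9.4, [0.1, 0, 0], [0, 0, 0]],
    [9.4, [0.2, 0, 0], [0, 0, 0]],
    [9.4, [0.2, 0, 0], [0, 0, 0]],
  ],
)

```text
time: 5.28
tool_pos: [0.5183, -0.0144, 0.0238]
ee_rot: [-3.141, -0.002, -3.121]
wrist_force: [-4.3, -0.7, 1.1]
width: 0.0945
```

play_rows(
  rows=[
    [9.4, [0.1, 0, 0], [0, 0, 0]],
    [9.4, [0.2, 0, 0], [0, 0, 0]],
    [9.4, [0.2, 0, 0], [0, 0, 0]],
  ],
)

```text
time: 5.53
tool_pos: [0.5184, -0.0143, 0.0237]
ee_rot: [3.142, -0.007, -3.121]
wrist_force: [-9.9, 0.0, 5.6]
width: 0.0938
```

Rail contact felt at TCP x≈0.518. I'm backing off, closing the fingers, and raising at the left side to look.

play_rows(
  rows=[
    [9.4, [-1, 0, 0], [0, 0, 0]],
    [9.4, [-2.5, 0, 0.5], [0, 0, 0]],
    [6, [-2.5, 0, 4], [0, 0, 0]],
    [3, [-2, 2.5, 7], [0, 0, 0]],
    [0, [0, 5, 9], [0, 0, 0]],
    [0, [2.5, 8, 9], [0, 0, 0]],
    [0, [5.9, 10.6, 9], [0, 0, 0]],
    [0, [5.9, 10.6, 9], [0, 0, 0]],
  ],
)

```text
time: 6.2
tool_pos: [0.5853, 0.0961, 0.1135]
ee_rot: [3.139, 0.006, -3.116]
wrist_force: [-1.0, 0.9, -0.4]
width: 0.0575
```

```bash
cat > look.py <<'E'
from h import *
import sys,pickle
n=sys.argv[1]
o=get_obs();print(o["time"],o["tool_pos"],o["width"])
a=snapshot("top");b=snapshot("wrist");pickle.dump((a,b),open(n+".pkl","wb"))
A=cv2.resize(a["pixels"][185:305,315:495],None,fx=4.4,fy=3,interpolation=cv2.INTER_CUBIC)[:, :400*2]
A=cv2.resize(a["pixels"][185:305,315:495],(450,300),interpolation=cv2.INTER_CUBIC)
B=cv2.resize(b["pixels"],(400,300))
cv2.imwrite("pics/%s.png"%n,np.hstack([A,B])[:,:,::-1][:, :800] if 0 else cv2.resize(np.hstack([A,B]),(800,282))[:,:,::-1])
E
python3 look.py l1
```

```text
6.2 [0.58532776 0.09611328 0.11345579] 0.057546444026019834
```

View pics/l1.png

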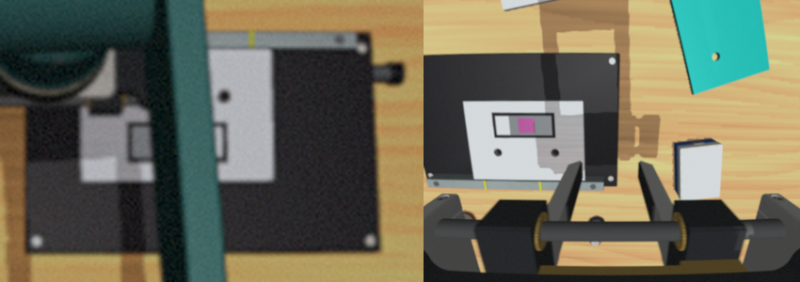

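```bash
cat > meas.py <<'E'
from h import *
import sys,pickle
a,b=pickle.load(open(sys.argv[1]+".pkl","rb"))
g=b["pixels"].astype(int)
y=((g[...,0]-g[...,2]>60)&(g[...,1]-g[...,2]>60)&(abs(g[...,0]-g[...,1])<40)).astype(np.uint8)
n,_,st,c=cv2.connectedComponentsWithStats(y)
print("yellow",[(c[i].round(1).tolist(),ray(b,[c[i]],.042)[0,:2].round(4).tolist()) for i in range(1,n) if st[i,4]>3])
E
python3 meas.py l1
python3 - <<'E'
from h import *
import pickle
a,b=pickle.load(open("l1.pkl","rb"))
g=b["pixels"].max(2).astype(float)
for (u,v) in((127,259),(224,260)):
    w=np.clip(110-g[v-9:v+10,u-9:u+10],0,None);Y,X=np.mgrid[v-9:v+10,u-9:u+10]
    c=[(w*X).sum()/w.sum(),(w*Y).sum()/w.sum()];print(c,ray(b,[c],.036))
print(ray(b,[[103,313],[198,313]],.042))
for (u,v) in((268,170),(268,130)): 
    print(g[v,u-16:u+16].astype(int).tolist())
E
```

```text
yellow [([382.8, 11.4], [0.4182, 0.1327]), ([63.6, 13.7], [0.4211, -0.08]), ([115.5, 20.8], [0.426, -0.0444]), ([139.1, 24.0], [0.4281, -0.0284]), ([150.5, 20.5], [0.426, -0.0205]), ([169.6, 20.4], [0.426, -0.0076]), ([77.2, 28.1], [0.4301, -0.0716]), ([95.0, 24.2], [0.4279, -0.0588]), ([163.1, 25.9], [0.4293, -0.0122]), ([64.6, 27.3], [0.4294, -0.0805]), ([87.5, 25.8], [0.4288, -0.0642]), ([101.1, 27.3], [0.4299, -0.0548]), ([110.8, 26.9], [0.4297, -0.0481]), ([121.8, 26.3], [0.4294, -0.0404]), ([131.6, 24.9], [0.4286, -0.0336]), ([182.5, 28.9], [0.4311, 0.0007]), ([187.8, 26.4], [0.4296, 0.0044]), ([191.6, 27.4], [0.4302, 0.0068]), ([95.7, 28.3], [0.4305, -0.0587]), ([3.9, 31.6], [0.4309, -0.1252]), ([14.5, 30.2], [0.4304, -0.1172]), ([88.5, 28.8], [0.4306, -0.0637]), ([92.8, 29.8], [0.4313, -0.0608]), ([105.0, 30.2], [0.4317, -0.0523]), ([118.7, 30.2], [0.4318, -0.0428]), ([171.4, 31.1], [0.4325, -0.0069]), ([18.7, 32.6], [0.4319, -0.1143]), ([82.8, 31.5], [0.4323, -0.0679]), ([13.0, 33.5], [0.4324, -0.1186]), ([628.1, 35.9], [0.4233, 0.3044]), ([193.4, 35.8], [0.4353, 0.0078]), (
[... 5793 characters left out ...]
7552, 0.054]), ([275.9, 421.8], [0.7549, 0.0592]), ([281.0, 422.5], [0.7556, 0.064]), ([363.2, 422.8], [0.7543, 0.1411]), ([388.7, 449.4], [0.7876, 0.1684])]
[np.float64(126.80930002473411), np.float64(258.85159534998763)] [[ 0.59727332 -0.06124046  0.036     ]]
[np.float64(223.64445899492551), np.float64(259.2853167457849)] [[0.59554367 0.01857887 0.036     ]]
[[ 0.64445426 -0.08566287  0.042     ]
 [ 0.64157522 -0.0040638   0.042     ]]
[86, 84, 84, 85, 82, 84, 84, 86, 85, 88, 89, 89, 90, 88, 86, 88, 86, 86, 78, 70, 64, 66, 65, 66, 66, 66, 69, 65, 66, 66, 65, 65]
[68, 70, 69, 69, 70, 68, 68, 70, 70, 72, 72, 71, 71, 70, 70, 70, 71, 70, 68, 72, 71, 69, 70, 71, 72, 70, 71, 71, 69, 71, 69, 68]
```

play_rows(
  rows=[
    [0, [0, 0, -2], [0, 0, 0]],
    [0, [0, 0, -3], [0, 0, 0]],
    [0, [0, 0, -4], [0, 0, 0]],
    [0, [0, 0, -5], [0, 0, 0]],
    [0, [0, 0, -6], [0, 0, 0]],
    [0, [0, 0, -7], [0, 0, 0]],
    [0, [0, 0, -8], [0, 0, 0]],
    [0, [0, 0, -8.7], [0, 0, 0]],
  ],
)

```text
time: 6.97
tool_pos: [0.5796, 0.0916, 0.0255]
ee_rot: [3.142, -0.001, -3.121]
wrist_force: [0.7, -0.1, 0.0]
width: 0.0005
```

play_rows(
  rows=[
    [0, [0, 0, 0], [0, 0, 0]],
    [0, [0, -0.3, 0], [0, 0, 0]],
    [0, [0, -0.6, 0], [0, 0, 0]],
    [0, [0, -0.9, 0], [0, 0, 0]],
    [0, [0, -1.2, 0], [0, 0, 0]],
    [0, [0, -1.2, 0], [0, 0, 0]],
  ],
)

```text
time: 7.47
tool_pos: [0.5806, 0.0791, 0.0276]
ee_rot: [-3.141, 0.001, -3.121]
wrist_force: [0.1, -0.0, 0.8]
width: 0.0002
```

play_rows(
  rows=[
    [0, [0, -0.2, -0.2], [0, 0, 0]],
    [0, [0, -0.4, -0.2], [0, 0, 0]],
    [0, [0, -0.6, -0.2], [0, 0, 0]],
    [0, [0, -0.8, -0.2], [0, 0, 0]],
    [0, [0, -1.0, -0.2], [0, 0, 0]],
    [0, [0.02, -1.2, -0.2], [0, 0, 0]],
    [0, [0.03, -1.4, -0.2], [0, 0, 0]],
    [0, [0.03, -1.6, -0.2], [0, 0, 0]],
  ],
)

```text
time: 8.13
tool_pos: [0.5805, 0.0642, 0.025]
ee_rot: [3.141, 0.0, -3.12]
wrist_force: [-0.1, 3.3, -1.2]
width: -0.0001
```

play_rows(
  rows=[
    [0, [0, -0.15, 0], [0, 0, 0]],
    [0, [0, -0.3, 0], [0, 0, 0]],
    [0, [0.01, -0.45, 0], [0, 0, 0]],
    [0, [0.01, -0.6, 0], [0, 0, 0]],
    [0, [0.01, -0.75, 0], [0, 0, 0]],
    [0, [0.02, -0.9, 0], [0, 0, 0]],
    [0, [0.02, -0.9, 0], [0, 0, 0]],
  ],
)

```text
time: 8.72
tool_pos: [0.5807, 0.0543, 0.025]
ee_rot: [-3.141, -0.0, -3.121]
wrist_force: [-0.3, 2.2, -0.3]
width: 0.0005
```

```bash
python3 look.py l2
```

```text
8.7167 [0.58065782 0.0543391  0.02498906] 0.0005436881938999107
```

View pics/l2.png

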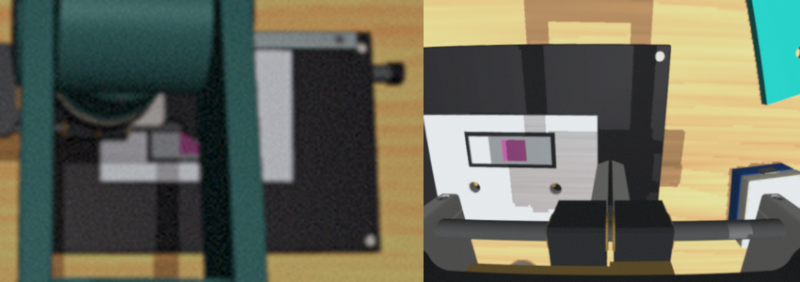

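The pins now show as brass glints in the holes (panel px (475,187) and (555,188)) and the plate is square, with about 7 mm still to go.

play_rows(
  rows=[
    [0, [0, -0.1, 0], [0, 0, 0]],
    [0, [0, -0.2, 0], [0, 0, 0]],
    [0, [0, -0.3, 0], [0, 0, 0]],
    [0, [0, -0.4, 0], [0, 0, 0]],
    [0, [0, -0.4, 0], [0, 0, 0]],
  ],
)

```text
time: 9.23
tool_pos: [0.5807, 0.0497, 0.025]
ee_rot: [-3.14, -0.0, -3.121]
wrist_force: [-0.3, 0.4, -0.5]
width: 0.0005
```

play_rows(
  rows=[
    [0, [0, -0.05, 0], [0, 0, 0]],
    [0, [0, -0.1, 0], [0, 0, 0]],
    [0, [0, -0.15, 0], [0, 0, 0]],
    [0, [0, -0.2, 0], [0, 0, 0]],
    [0, [0, -0.2, 0], [0, 0, 0]],
  ],
)

```text
time: 9.65
tool_pos: [0.5807, 0.0486, 0.025]
ee_rot: [-3.141, 0.0, -3.121]
wrist_force: [-0.8, -0.0, -0.1]
width: 0.0003
```

play_rows(
  rows=[
    [0, [0, -0.05, 0], [0, 0, 0]],
    [0, [0, -0.1, 0], [0, 0, 0]],
    [0, [0, -0.1, 0], [0, 0, 0]],
  ],
)

```text
time: 9.9
tool_pos: [0.5807, 0.0477, 0.025]
ee_rot: [-3.142, 0.0, -3.12]
wrist_force: [-0.0, -0.1, 0.1]
width: 0.0003
```

```bash
python3 look.py l3
python3 - <<'E'
from h import *
import pickle
a,b=pickle.load(open("l3.pkl","rb")); save(b,"l3c.png",(180,380,0,400),2)
E
```

```text
9.9 [0.58065955 0.04768975 0.02500311] 0.00027299172280602303
```

View pics/l3c.png

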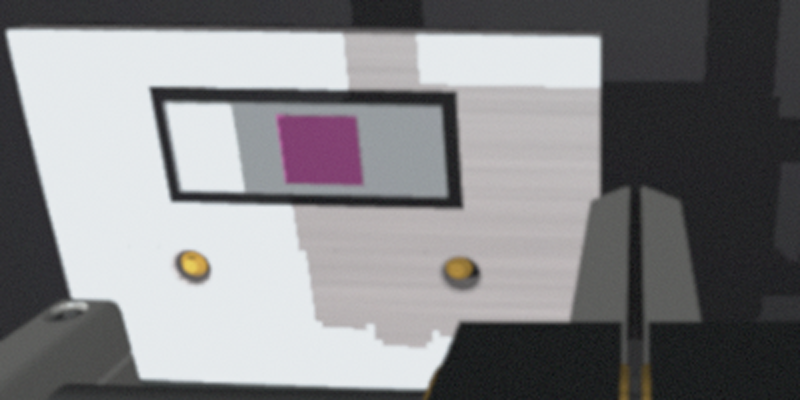

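The brass pins fill both holes and the push force fell to 0, so it looks dropped. I'm retreating sideways and up to check it.

play_rows(
  rows=[
    [0, [0, 1, 0], [0, 0, 0]],
    [0, [0, 2.5, 0], [0, 0, 0]],
    [0, [0, 3, 4], [0, 0, 0]],
    [0, [-2, 3, 8], [0, 0, 0]],
    [0, [-5, 5, 11], [0, 0, 0]],
    [0, [-8, 7, 14], [0, 0, 0]],
    [0, [-10, 10, 16], [0, 0, 0]],
    [0, [-12, 13, 16], [0, 0, 0]],
  ],
)

```text
time: 10.67
tool_pos: [0.4644, 0.1748, 0.1895]
ee_rot: [3.14, 0.009, -3.123]
wrist_force: [1.3, 0.0, 0.4]
width: 0.0004
```

play_rows(
  rows=[
    [0, [-3, 2, 0], [0, 0, 0]],
    [0, [-6, 4, 0], [0, 0, 0]],
    [0, [-8, 7, 0], [0, 0, 0]],
    [0, [-8, 10, 0], [0, 0, 0]],
    [0, [-8, 13, 0], [0, 0, 0]],
    [0, [-8, 13, 0], [0, 0, 0]],
  ],
)

```text
time: 11.17
tool_pos: [0.382, 0.3084, 0.1843]
ee_rot: [3.139, -0.0, -3.115]
wrist_force: [0.0, -0.7, 0.2]
width: 0.0006
```

Run:
```python
from h import *
import pickle
a=snapshot("top");c=snapshot("scene");pickle.dump((a,c),open("f1.pkl","wb"))
A=cv2.resize(a["pixels"][185:305,315:495],(800,533),interpolation=cv2.INTER_CUBIC)
B=cv2.resize(c["pixels"][165:285,195:385],(800,505),interpolation=cv2.INTER_CUBIC)
cv2.imwrite("pics/f1.png",A[:,:,::-1]);cv2.imwrite("pics/f1s.png",B[:,:,::-1])
g=a["pixels"].astype(int)
m=((g.min(2)>90)&(g.max(2)-g.min(2)<40)).astype(np.uint8); m[:208]=0;m[292:]=0;m[:,:332]=0;m[:,470:]=0
cs=max(cv2.findContours(m,cv2.RETR_EXTERNAL,cv2.CHAIN_APPROX_NONE)[0],key=cv2.contourArea)
r=cv2.minAreaRect(cs);print(r);P=ray(a,cv2.boxPoints(r),.030);print(P.round(4).tolist(),P.mean(0))
for l in("oil_bottle","objective","specimen_jar","slide_box"):
    for q in silhouettes("top",l)[:1]: print(l,q["confidence"],q["point"],ray(a,[q["point"][::-1]],.03).round(3))
```

```text
((400.0, 235.0), (54.0, 82.0), 90.0)
[[0.6342, 0.0373, 0.03], [0.6372, -0.1273, 0.03], [0.5287, -0.125, 0.03], [0.5264, 0.0369, 0.03]] [ 0.58164239 -0.04450793  0.03      ]
oil_bottle 0.53 [159.7, 455.3] [[ 0.738 -0.159  0.03 ]]
objective 0.54 [155.8, 341.3] [[0.742 0.073 0.03 ]]
specimen_jar 0.74 [155.7, 405.4] [[ 0.744 -0.057  0.03 ]]
slide_box 0.7 [216.0, 263.2] [[0.615 0.227 0.03 ]]
```

View pics/f1.png

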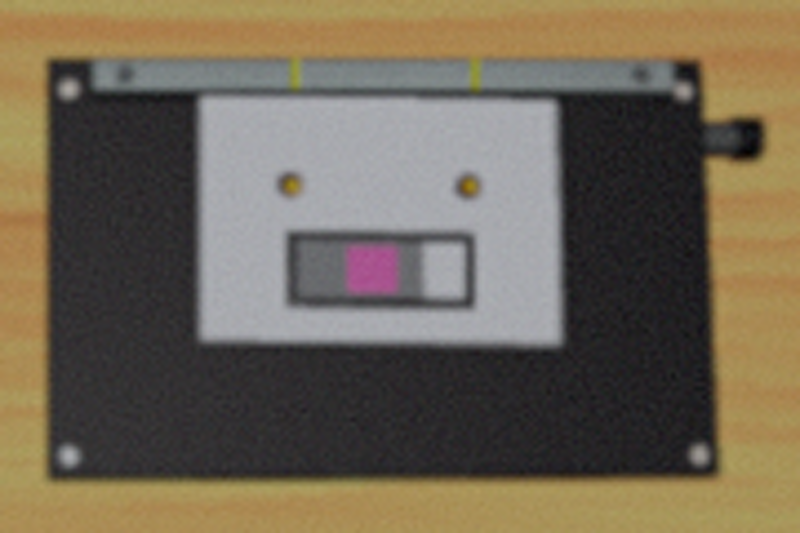

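View pics/f1s.png

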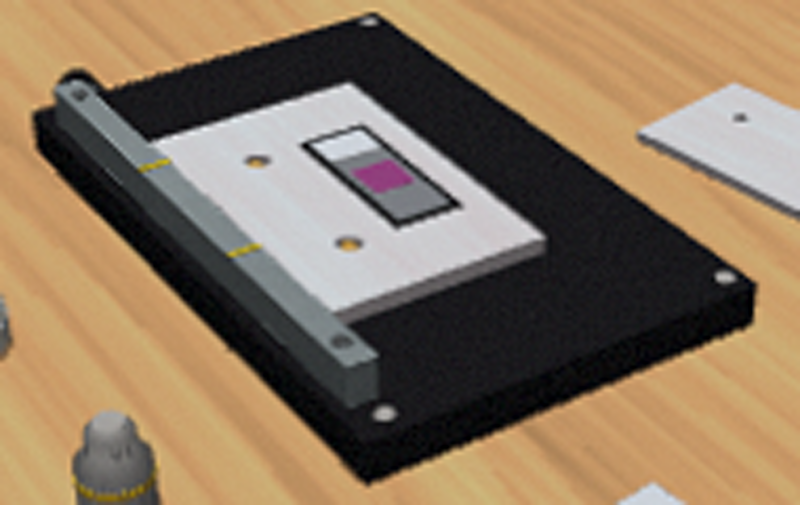

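Run:
```python
from h import *
import pickle
a,c=pickle.load(open("f1.pkl","rb"))
def tri(u,v):
    k=[];p=[]
    for s,q in((a,u),(c,v)):
        K_,d=K(s);k.append(np.c_[cv2.Rodrigues(np.array(s["rvec"],float))[0],np.array(s["tvec"],float).reshape(3,1)])
        p.append(cv2.undistortPoints(np.array([[q]],float),K_,d).reshape(2,1))
    X=cv2.triangulatePoints(k[0],k[1],*p).ravel();return (X[:3]/X[3]).round(4)
T=lambda x,y:(315+x/4.444-.4,185+y/4.444-.4)
S=lambda x,y:(195+x/4.21-.4,165+y/4.21-.4)
for n,t,s in[("screwFL",(69,89),(384,413)),("screwNL",(69,456),(725,277)),("screwNR",(700,455),(370,21)),("holeL",(290,184),(349,242)),("holeR",(468,185),(257,160)),("plateNL",(199,344),(545,239)),("plateNR",(564,346),(349,84)),("markL",(296,91),(262,246)),("markR",(475,91),(170,162)),("slideFL",(289,234),(397,227)),("slideFR",(472,235),(302,144)),("slideNL",(290,303),(460,205)),("slideNR",(472,304),(364,126))]:
    print(n,tri(T(*t),S(*s)))
```

```text
screwFL [0.6408 0.0955 0.0224]
screwNL [0.4758 0.0935 0.0225]
screwNR [ 0.4793 -0.1876  0.0222]
holeL [ 0.5977 -0.0036  0.0296]
holeR [ 0.5983 -0.0833  0.0298]
plateNL [0.5261 0.0364 0.0277]
plateNR [ 0.5269 -0.1257  0.0278]
markL [ 0.6374 -0.0047  0.041 ]
markR [ 0.6389 -0.0848  0.041 ]
slideFL [ 0.575  -0.0029  0.0296]
slideFR [ 0.5754 -0.0844  0.0303]
slideNL [ 0.5439 -0.0031  0.03  ]
slideNR [ 0.5442 -0.0837  0.0305]
```

Triangulated heights show the plate flat: holes at 29.7 mm and slide corners at about 30 mm, against a deck at 22 mm plus 8 mm of plate. I'm handing in.

```bash
python3 -c "
from bench import *
o=get_obs();print(o['time'],o['wrist_force'])
print(close_job())"
```

```text
11.4667 [ 0.42068933  0.0125348  -0.07344818]
the job is handed in; nothing more can be done
None
```

I pushed the large grey plate square against the rail with both open fingertips, then nudged it about 24 mm sideways with the closed fingers until it dropped over both pins. I then moved the arm clear and handed the job in at 11.5 s; it reported no verdict.

- **Seating:** In the last pictures both brass pins show inside their holes.
- **Flatness:** From the top and scene cameras together, the top of the plate is at 29.6–30.5 mm at the holes and slide corners, where flat would be 30 mm. The two near plate corners read 27.7 mm, about 2 mm low, which I put down to picking the corners in a blurred image.
- **Sideways position:** The holes measured about 2 mm to the left of where the rail marks put the pins. That is more than the 1.5 mm of play a dropped plate has, but close to the camera error. I took the flat heights and the visible pins as proof that it was seated.
- **Bystanders:** They measured within about 6 mm of where they started, which is about the noise of the measurement, and the fingers never went near them.

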